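# Rack the sample tubes and lock the retaining arm over them

## Robot

A 6-joint arm with a two-finger parallel gripper is mounted at the origin on the work surface. World frame = base frame: x ahead of the robot, y to its left, z up, the work surface at z = 0. Lengths are in m, angles in degrees, forces in N, time in s.
With the tool pointing down it reaches from about 0.375 to 0.75 m from the base axis. Payload 9 kg.
Tool frame: the origin (TCP) lies where the fingers leave the gripper's body, on its centre line; the fingertips stand 73 mm ahead of it and the grasp point (between the pads) lies 54 mm ahead of it (robot.tip_reach is the distance from the TCP to the fingertips, in m); z points along the fingers, y is the line along which they close (so a half turn about z gives the same grasp; the last joint's range is limited). The gripper opens to 85 mm and grips with 20 to 120 N. Pads are 22 mm wide; open, the fingers measure 114 mm over their backs; the gripper's body (76 mm by 85 mm) begins 54 mm behind the grasp point. The pads swing forward as they close: fully open they stand 13 mm farther back than shut.
Start: joints at [-77.218, 5.964, 5.575, 89.605, 0, 77.527], TCP at [0.256, -0.543, 0.304] pointing down, gripper open.
Joint ranges: [-171.21, 171.21], [-48.23, 106.86], [-62.78, 66.21], [-105.2, 120.99], [-86.42, 89.51], [-180, 180]. Speed limits (degrees/s): [127.2, 127.2, 147.25, 180, 180, 180].

## Interface

Orientations are given as [roll, pitch, yaw] about the fixed x, y, z axes, in that order (R = Rz(yaw) Ry(pitch) Rx(roll)).
In Python, from plant import robot gives the robot as it stands. Calls block until the motion is done:
- robot.move_pose(position, orientation): joint-space move of the TCP to a pose.
- robot.line_to(position, vel=0.15, rotation=None, guard=None): straight line of the TCP; rotation=None keeps the orientation; vel is the mean speed in m/s. With guard (N) it stops when the force on the tool has changed by that much, and returns True; else False.
- robot.goto_joints(angles): joint-space move.
- robot.set_gripper(opening): finger opening in m; the grip force is fixed at half the most; returns when the fingers have stopped.
- robot.pause(seconds).
- robot.ik(position, orientation): joint angles nearest the present ones, or None.
- robot.observe(): the state.
- robot.grab_frame(name): name is "scene" or "side" or "wrist"; returns the picture (384x512x3 uint8, blue, green, red); there is no depth.
- robot.get_calibration(name): a dict with "vertical_fov" (degrees; the focal length in pixels is half the picture's height over the tangent of half this angle, whatever the lens; pixels are square), "cx", "cy" (the principal point, pixels), "k1" (the pictures are not rectified: a ray, as slopes to the right and down, at radius r is drawn at 1 + k1 r^2 times it, then the intrinsics apply), "rvec" (rotation vector, rad) and "tvec" (3), from world to camera coordinates, as OpenCV has them. Camera axes: x right, y down, z forward; pixel columns grow to the right and rows downward; lengths in m; the calibration is good to about 2 mm. A picture is of the moment at which its call begins: read the wrist's pose just before it. get_calibration takes no time and is no camera call; for the wrist camera it gives the pose at the moment of the call.
A pose or a line that the arm cannot do raises robot.IKError and nothing moves.
- robot.job_done(): hands the job in; it is judged then, once.
The state is a dict: "time": time; "q": joint angles; "qvel": joint speeds; "joint_torque": joint torques, N m; "tool_pos": TCP position; "tcp_rot": TCP orientation; "ft_force": force on the tool from outside, world axes, zero at the start; "torque": the same for the moment, N m; "gripper_width": finger opening in m; "gripper_force": force on a finger pad.
Only numpy, scipy, OpenCV 4.12 (cv2) and the standard library are available. Lean on these libraries where they do the work, as an engineer would, in place of code of your own. Each camera call takes 0.05 s, during which the arm holds its last target. There are 200 camera calls.

## Task

Lay every loose sample tube crosswise in the V-grooved rack, one to a groove, cradled in both rails with its two hexagonal ends outside the rails. Then lift the retaining arm off its pivot pin, turn it end for end and refit it on the pin so that it lies flat over the grooves with its tip down in the fork at their far end. Leave the bottle, the beaker and the spanner where they are.

Things in the scene. Friction and masses are not known exactly. Their poses are not given: they have to be found in the camera images.
- rack: aluminium rack fixed to the bench, base plate 116 x 510 x 8 mm. Origin on the bench; x across the rails, y along them. Two dark grey rails, 16 mm thick, middles at x = -36 and +36 mm, tops 42 mm up, 56 mm free between, each with four 90-degree V-notches at 56 mm spacing; opposite notches make one groove along x. Pivot pin at y = +70, forked rests at y = -207 (beyond the grooves) and +260
- groove0 (a point): V-groove 0 (all alike; 0 is nearest the pin): where the middle of a tube lies when cradled in both rails, 42.4 mm above the bench; axes as the rack's
- groove1 (a point): V-groove 1 (all alike; 0 is nearest the pin): where the middle of a tube lies when cradled in both rails, 42.4 mm above the bench; axes as the rack's
- groove2 (a point): V-groove 2 (all alike; 0 is nearest the pin): where the middle of a tube lies when cradled in both rails, 42.4 mm above the bench; axes as the rack's
- groove3 (a point): V-groove 3 (all alike; 0 is nearest the pin): where the middle of a tube lies when cradled in both rails, 42.4 mm above the bench; axes as the rack's
- pin (a point): the upright pivot pin, 12 mm diameter: this point is on its axis on the 18 mm round shoulder, 60 mm above the bench, on which the arm's hub rests; the pin rises 24 mm above it, its last 6 mm tapered
- fork (a point): forked rest at the far end of the grooves, 277 mm from the pin: this point is mid-way between its two prongs on the rest's top face, 60 mm above the bench; prongs 38 mm apart and 18 mm high, slot running along the rack's y
- park (a point): an equal forked rest on the other side of the pin, 190 mm from it, where the arm lies parked at the start
- bar_hole (a point): the loose retaining arm, a flat steel bar 307 x 28 x 10 mm, 0.25 kg, with a 16 mm through hole 20 mm from one end: this point is the centre of the hole on the bar's underside; x points along the bar from the hole to the tip, z up. At the start the hole is on the pin and the bar points away from the grooves
- bar_tip (a point): point on the arm's underside, 277 mm from the hole and 10 mm short of the tip's end; it lies on the fork when the arm covers the grooves. The underside then passes 5 mm over the tubes
- bar_grip (a point): centre of the black grip rib on top of the arm, 133.5 mm from the hole along the arm and 24 mm above the arm's underside, at the arm's balance point; the rib is 70 mm long (along the arm), 16 mm wide and 28 mm high; axes as the arm's
- bar: the same retaining arm; origin at bar_hole
- tube0_c (a point): centre of a loose steel sample tube: round body 26 mm diameter, 138 mm long in all, with a hexagonal fitting (34 mm across flats, 14 mm long) on each end, so 110 mm of round body between; x along the tube; 0.28 kg. It lies on the bench on its hexagons, centre 17 mm up. May be absent; all tubes are alike
- tube1_c (a point): centre of a loose steel sample tube: round body 26 mm diameter, 138 mm long in all, with a hexagonal fitting (34 mm across flats, 14 mm long) on each end, so 110 mm of round body between; x along the tube; 0.28 kg. It lies on the bench on its hexagons, centre 17 mm up. May be absent; all tubes are alike
- tube2_c (a point): centre of a loose steel sample tube: round body 26 mm diameter, 138 mm long in all, with a hexagonal fitting (34 mm across flats, 14 mm long) on each end, so 110 mm of round body between; x along the tube; 0.28 kg. It lies on the bench on its hexagons, centre 17 mm up. May be absent; all tubes are alike
- tube3_c (a point): centre of a loose steel sample tube: round body 26 mm diameter, 138 mm long in all, with a hexagonal fitting (34 mm across flats, 14 mm long) on each end, so 110 mm of round body between; x along the tube; 0.28 kg. It lies on the bench on its hexagons, centre 17 mm up. May be absent; all tubes are alike
- tube0: the same tube; the origin is on its hexagons' flat, 17 mm to one side of the centre (underneath at the start)
- tube1: the same tube; the origin is on its hexagons' flat, 17 mm to one side of the centre (underneath at the start)
- tube2: the same tube; the origin is on its hexagons' flat, 17 mm to one side of the centre (underneath at the start)
- tube3: the same tube; the origin is on its hexagons' flat, 17 mm to one side of the centre (underneath at the start)
- bottle: bystander: amber bottle, 68 mm diameter, 150 mm high; origin under its middle
- beaker: bystander: clear beaker, 80 mm diameter, 95 mm high; origin under its middle
- spanner: bystander: spanner lying on the bench beside the rack; origin on its underside
Not all that is in view belongs to the job. What is shaped like the tube3 but blue or purple is not meant.

How it is judged:
By the outcome, as a careful person would: the job done as asked, in the order asked, and still so for the second after the job is handed in, with the robot touching nothing.
Of tube0, tube1, tube2, tube3 only 3 to 4 are there at a start; the rules pass over those that are not, and their reading is None.
At some moment in a run one of tube0, tube1, tube2, tube3 may be knocked a few centimetres aside while the robot is not near it.
Once in a run the grip may slacken for a moment while it holds something.
It also fails if it takes over 210 s, if anything falls off the work surface, if the arm or the gripper's body presses on something with over 40 N, if the wrist force passes 120 N, or if a joint passes its speed limit or range.

## Working session

There is one attempt and no reset: what is moved stays moved. The work goes in short steps, each a Python script; the robot and the scene stay as the last script left them, time stands still between calls to the robot, and variables do not carry over. Pictures are saved under pics/ and viewed, at most 14 in all, crops included, and the job is handed in when it is done.

```bash
ls; mkdir -p pics
python3 - <<'E'
from plant import robot
import cv2
for n in ("scene","side"):
    cv2.imwrite(f"pics/{n}0.png",cv2.resize(robot.grab_frame(n),(800,600),interpolation=cv2.INTER_CUBIC)); print(n,robot.get_calibration(n))
print(robot.get_calibration("wrist"), robot.observe())
E
```

```text
pics
scene {'vertical_fov': 57.02573576568036, 'cx': 250.74958345392844, 'cy': 191.11775239355427, 'k1': -0.06117516177942279, 'rvec': array([ 0.63604846,  2.61029718, -1.17237358]), 'tvec': array([ 0.44382303, -0.11416809,  1.59228907])}
side {'vertical_fov': 44.39450787508795, 'cx': 258.57688859383023, 'cy': 191.5063235950108, 'k1': 0.02356120220025877, 'rvec': array([ 2.09723096, -0.13018129,  0.1051325 ]), 'tvec': array([-0.51426993,  0.12524452,  1.33238746])}
{'vertical_fov': 69.24328457952728, 'cx': 250.1685355613691, 'cy': 192.81568321381502, 'k1': -0.05556408751112292, 'rvec': array([-2.45357923,  1.55499866,  0.21371163]), 'tvec': array([-0.59923065, -0.0349643 ,  0.37796331])} {'time': 0.1, 'q': array([-7.72204438e+01,  5.99413350e+00,  5.53279840e+00,  8.96057484e+01,
       -1.10426498e-04,  7.75265584e+01]), 'qvel': array([ 0.01325267, -0.14519525,  0.07309597,  0.00768153, -0.1172626 ,
        0.00366091]), 'joint_torque': array([ 6.63313171e-03, -5.58210289e+01,  5.04716885e+01,  1.30084378e-02,
       -2.35587659e-04, -1.75496984e-05]), 'tool_pos': array([ 0.25592807, -0.54244333,  0.30322324]), 'tcp_rot': array([-1.79934476e+02, -1.43813432e-02,  2.52529897e+01]), 'ft_force': array([0.27639872, 0.61087933, 0.17018803]), 'torque': array([0.00900652, 0.08121759, 0.00517518]), 'gripper_force': 0.0, 'gripper_width': 0.08508223314281192}
```

View pics/scene0.png

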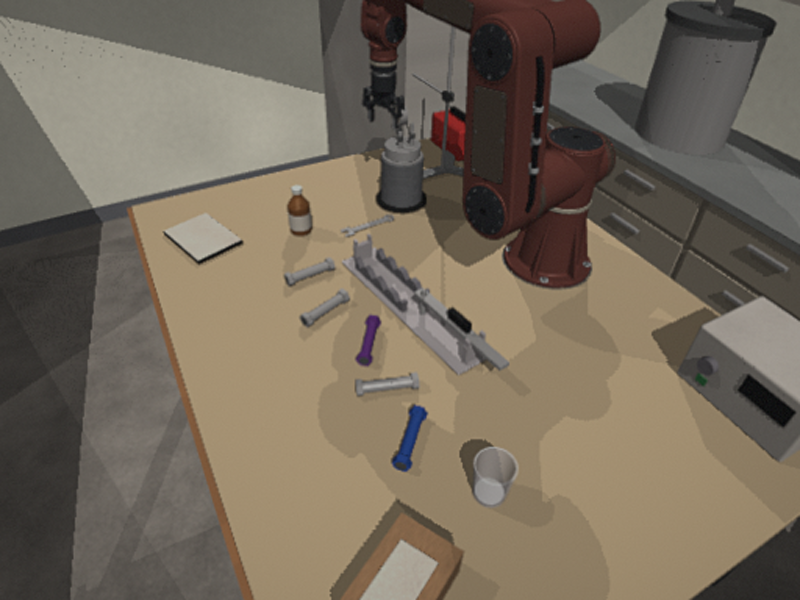

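View pics/side0.png

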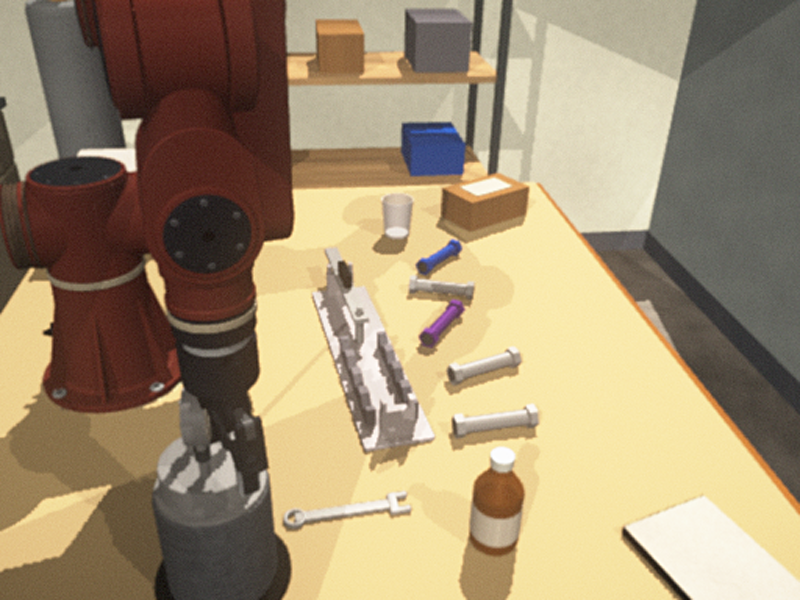

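The scene view shows three grey tubes, at (310,272), (325,308) and (387,384), plus purple and blue decoys. The rack runs from (345,263) to (485,360) with the arm parked toward (505,365). The side view agrees.

```bash
cat > h.py <<'E'
from plant import robot
import numpy as np, cv2
def K(c):
    f=192/np.tan(np.radians(c["vertical_fov"]/2)); return np.array([[f,0,c["cx"]],[0,f,c["cy"]],[0,0,1]]),np.array([c["k1"],0,0,0,0])
def px2w(c,uv,z):
    k,d=K(c); R=cv2.Rodrigues(c["rvec"])[0]; o=-R.T@c["tvec"]
    uv=np.array(uv,float).reshape(-1,1,2)
    s=cv2.undistortPointsIter(uv,k,d,None,None,(3,50,1e-9)).reshape(-1,2)
    D=np.c_[s,np.ones(len(s))]@R
    return o+D*((z-o[2])/D[:,2])[:,None]
def w2px(c,P):
    k,d=K(c); return cv2.projectPoints(np.array(P,float).reshape(-1,3),c["rvec"],c["tvec"],k,d)[0].reshape(-1,2)
E
python3 - <<'E'
from h import *
np.set_printoptions(precision=3,suppress=True)
s=1.5625
c=robot.get_calibration("scene"); d=robot.get_calibration("side")
print("tubes scene",px2w(c,np.array([[289,278],[332,266],[307,318],[344,298],[361,387],[414,381]])/s,.017))
print("tubes side",px2w(d,np.array([[459,425],[532,415],[456,373],[514,356],[414,287],[469,291]])/s,.017))
print("rack scene",px2w(c,np.array([[345,263],[461,373],[478,365]])/s,.008))
print("rack side",px2w(d,np.array([[313,292],[368,447],[433,437]])/s,.008))
print("bottle,beaker,spanner",px2w(c,np.array([[301,233],[490,500],[345,234],[393,218]])/s,0), px2w(d,np.array([[495,545],[396,236],[292,519],[403,503]])/s,0))
print("purple blue",px2w(c,np.array([[378,319],[364,361],[419,410],[403,465]])/s,.017))
w=robot.get_calibration("wrist");R=cv2.Rodrigues(w["rvec"])[0];print("cam",-R.T@w["tvec"],R[2], R[0])
E
```

```text
tubes scene [[ 0.694 -0.23   0.017]
 [ 0.57  -0.226  0.017]
 [ 0.707 -0.061  0.017]
 [ 0.595 -0.089  0.017]
 [ 0.682  0.198  0.017]
 [ 0.57   0.236  0.017]]
tubes side [[ 0.575 -0.242  0.017]
 [ 0.701 -0.231  0.017]
 [ 0.599 -0.102  0.017]
 [ 0.716 -0.061  0.017]
 [ 0.57   0.216  0.017]
 [ 0.685  0.187  0.017]]
rack scene [[ 0.528 -0.233  0.008]
 [ 0.459  0.258  0.008]
 [ 0.411  0.255  0.008]]
rack side [[ 0.354  0.231  0.008]
 [ 0.425 -0.268  0.008]
 [ 0.531 -0.256  0.008]]
bottle,beaker,spanner [[ 0.582 -0.439  0.   ]
 [ 0.578  0.542  0.   ]
 [ 0.465 -0.374  0.   ]
 [ 0.294 -0.387  0.   ]] [[ 0.579 -0.473  0.   ]
 [ 0.569  0.507  0.   ]
 [ 0.306 -0.395  0.   ]
 [ 0.465 -0.383 -0.   ]]
purple blue [[0.552 0.021 0.017]
 [0.643 0.132 0.017]
 [0.6   0.31  0.017]
 [0.693 0.41  0.017]]
cam [ 0.317 -0.513  0.373] [-0.243 -0.114 -0.963] [ 0.427 -0.904 -0.001]
```

Run:
```python
from h import *
import json
print(robot.ik([.46,-.05,.36],[180,0,8]))
robot.move_pose([.46,-.05,.36],[180,0,8])
robot.pause(.3)
c=robot.get_calibration("wrist"); im=robot.grab_frame("wrist")
np.save("w1.npy",im); json.dump({k:np.array(v).tolist() for k,v in c.items()},open("w1.json","w"))
cv2.imwrite("pics/w1.png",cv2.resize(im,(800,600),interpolation=cv2.INTER_CUBIC))
print(robot.observe()["time"],robot.observe()["tool_pos"])
```

```text
[-22.46898815 -16.73730973  -9.94586653  96.7914432    0.
 149.53101185]
2.3833 [ 0.46000955 -0.05025184  0.35993885]
```

View pics/w1.png

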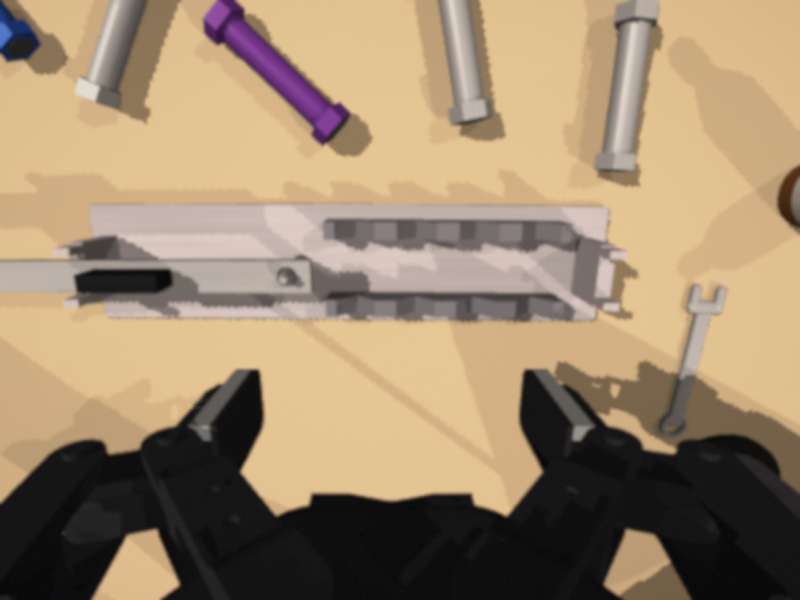

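The wrist view shows the base plate with corners (90,206), (608,208), (597,320) and (107,320). The rails span columns 325–578, the pin is at (291,273), and the three tubes lie along the top edge. Next I fit the rack pose and crop the rails.

Run:
```python
from h import *
import json
from scipy.optimize import least_squares
np.set_printoptions(precision=4,suppress=True)
c={k:np.array(v) for k,v in json.load(open("w1.json")).items()}; c={k:(float(v) if v.ndim==0 else v) for k,v in c.items()}
s=1.5625
im=np.load("w1.npy")
P=px2w(c,np.array([[90,206],[608,208],[597,320],[107,320]])/s,.008)[:,:2]
L=np.array([[58,255],[58,-255],[-58,-255],[-58,255]])/1000
def T(p,q): 
    a=p[2]; return np.array([[np.cos(a),-np.sin(a)],[np.sin(a),np.cos(a)]])@np.array(q).T+np.array(p[:2])[:,None]
r=least_squares(lambda p:(T(p,L).T-P).ravel(),[.44,0,.14])
p=r.x; print("rack",p,np.degrees(p[2]),"res",r.fun.reshape(-1,2)*1000)
inv=lambda X:(X[:,:2]-p[:2])@np.array([[np.cos(p[2]),-np.sin(p[2])],[np.sin(p[2]),np.cos(p[2])]])
print("pin top (expect 0,.07)",inv(px2w(c,np.array([[291,272]])/s,.084)))
print("rail ends/top",inv(px2w(c,np.array([[325,222],[578,232],[325,296],[578,296]])/s,.042)))
np.save("rack.npy",p)
crop=im[125:215,195:395]; k=4
big=cv2.resize(crop,None,fx=k,fy=k,interpolation=cv2.INTER_CUBIC)
for y in np.arange(-.2,.08,.02):
    for x in (-.044,-.028,.028,.044):
        w=T(p,[[x,y]])[:,0]; u=(w2px(c,[[*w,.042]])[0]-[195,125]+.5)*k
        cv2.circle(big,tuple(int(v) for v in u),2,(0,0,255) if abs(round(y*100)%10)>0 else (0,255,0),-1)
cv2.imwrite("pics/rails.png",big)
```

```text
rack [ 0.4419 -0.0103  0.1364] 7.815461414665044 res [[-0.9564  2.6123]
 [ 1.6796 -3.1015]
 [-1.1323  0.0888]
 [ 0.409   0.4004]]
pin top (expect 0,.07) [[0.0083 0.0392]]
rail ends/top [[ 0.0447  0.0163]
 [ 0.0371 -0.2098]
 [-0.023   0.0188]
 [-0.0223 -0.2167]]
```

View pics/rails.png

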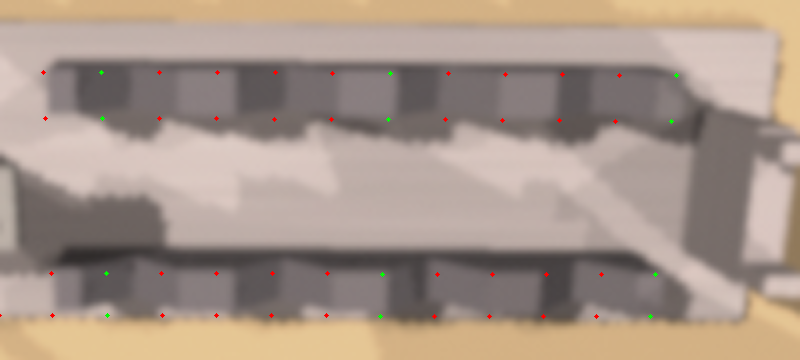

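The crop shows four notches with flat rail ends. Their centres are at fitted y ≈ -8, -64, -120 and -176 mm, spacing 56 mm as it should be. The plate's centre is about 29 mm from the rack origin, which also explains the pin reading. Three tubes are present, so I'll use grooves 1–3 and keep the fingers clear of the parked arm's hub.

```bash
cat >> h.py <<'E'
p=np.load("rack.npy"); YAW=np.degrees(p[2])
def rk(x,y):  # fitted plate frame -> world
    a=p[2]; return p[:2]+np.array([np.cos(a)*x-np.sin(a)*y, np.sin(a)*x+np.cos(a)*y])
GY=[-.0082,-.0642,-.1202,-.1762]
def look(xy,yaw=188,z=.28,name=None):
    robot.move_pose([*xy,z],[180,0,yaw]); robot.pause(.25)
    c=robot.get_calibration("wrist"); im=robot.grab_frame("wrist")
    if name: cv2.imwrite(f"pics/{name}.png",im)
    return c,im
def tubes(c,im,z=.017):
    hsv=cv2.cvtColor(cv2.GaussianBlur(im,(3,3),0),cv2.COLOR_BGR2HSV)
    m=((hsv[...,1]<60)&(hsv[...,2]>70)).astype(np.uint8)
    m=cv2.morphologyEx(m,cv2.MORPH_CLOSE,np.ones((5,5),np.uint8))
    out=[]
    for k in cv2.findContours(m,cv2.RETR_EXTERNAL,cv2.CHAIN_APPROX_NONE)[0]:
        if cv2.contourArea(k)<300: continue
        W=px2w(c,k.reshape(-1,2),z)[:,:2]
        (cx,cy),(a,b),_=r=cv2.minAreaRect((W*1000).astype(np.float32)); B=cv2.boxPoints(r)
        e=max(B[1]-B[0],B[2]-B[1],key=np.linalg.norm); ang=(np.degrees(np.arctan2(e[1],e[0]))+90)%180-90
        out.append((cx/1000,cy/1000,ang,max(a,b),min(a,b)))
    return out
E
python3 - <<'E'
from h import *
c,im=look([.64,-.235],name="ta")
for t in tubes(c,im): print(np.round(t,3))
print(robot.observe()["time"])
E
```

```text
[  0.829  -0.535 -58.127 183.619 105.911]
[ 6.62000e-01 -9.00000e-02  1.88620e+01  1.51118e+02  5.61670e+01]
[  0.639  -0.236   6.017 145.206  37.512]
[  0.597  -0.447 -41.136  64.56   21.629]
[ 4.74000e-01 -1.04000e-01 -7.96390e+01  3.14719e+02  9.76180e+01]
5.45
```

View pics/ta.png

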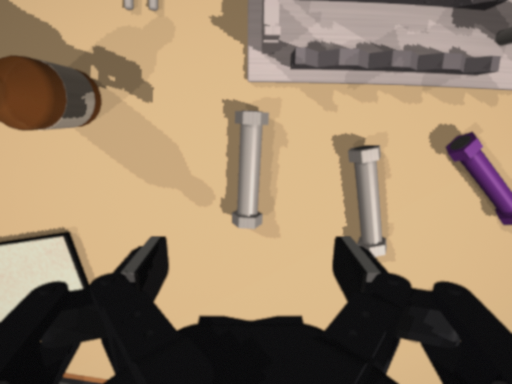

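Tube a is at (250,165) with its rectangle 145 × 37 mm, which fits the given size. The bottle and card are clear of it. Pick it up and place it in groove 3.

```bash
cat >> h.py <<'E'
def pick_place(t,g):
    x,y,ang=t[:3]; yaw=ang+180; zp=.078
    robot.set_gripper(.060)
    robot.move_pose([x,y,.15],[180,0,yaw])
    print("hit" if robot.line_to([x,y,zp],vel=.12,guard=12) else "down",robot.observe()["tool_pos"])
    robot.set_gripper(0.0); o=robot.observe(); print("grip",o["gripper_width"],o["gripper_force"])
    if o["gripper_width"]<.02: print("MISS"); return False
    robot.line_to([x,y,.20],vel=.15)
    G=rk(0,GY[g]); yw=YAW+180
    robot.move_pose([*G,.20],[180,0,yw])
    o=robot.observe(); print("carried",o["gripper_width"],o["gripper_force"],o["ft_force"])
    if o["gripper_width"]<.02: print("LOST"); return False
    robot.line_to([*G,.125],vel=.12)
    print("touch",robot.line_to([*G,zp+.0424-.017],vel=.04,guard=8),robot.observe()["tool_pos"])
    robot.set_gripper(.038); robot.pause(.1)
    robot.line_to([*G,.20],vel=.15); print("t",robot.observe()["time"]); return True
E
python3 - <<'E'
from h import *
c,im=look([.64,-.235]); T=tubes(c,im)
t=min([t for t in T if 125<t[3]<165 and t[4]<60],key=lambda t:np.hypot(t[0]-.639,t[1]+.236)); print(np.round(t,3))
if pick_place(t,3):
    c,im=look(rk(0,-.12),name="p1")
E
```

```text
[  0.639  -0.236   6.008 145.236  37.475]
down [ 0.63945087 -0.23657648  0.07915891]
grip 0.023810227995566147 59.078927636146545
carried 0.024068639345994007 58.91368389129639 [ 0.11224668 -0.92689723 -1.57828199]
touch True [ 0.46569663 -0.18497415  0.10448592]
t 12.3417
```

View pics/p1.png

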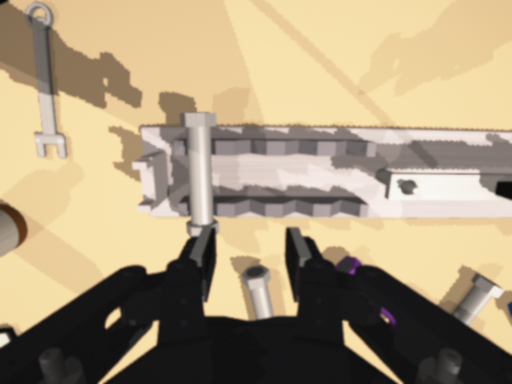

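Tube a lies in groove 3 at (200,170), square across with both hexes outside the rails. Next is tube b into groove 2.

Run:
```python
from h import *
robot.set_gripper(.085)
c,im=look([.655,-.08]); T=tubes(c,im)
C=[t for t in T if 125<t[3]<165 and t[4]<60]; print(np.round(C,3))
t=min(C,key=lambda t:np.hypot(t[0]-.655,t[1]+.08))
if pick_place(t,2):
    robot.set_gripper(.085)
    c,im=look([.628,.21],name="tc"); T=tubes(c,im)
    C=[t for t in T if 125<t[3]<165 and t[4]<60]; print(np.round(C,3))
```

```text
[[ 6.29000e-01  2.15000e-01 -1.78520e+01  1.42719e+02  4.92340e+01]
 [ 6.57000e-01 -8.10000e-02  1.95450e+01  1.45837e+02  3.78030e+01]]
down [ 0.65758174 -0.08069872  0.0792177 ]
grip 0.023694606394624725 59.056493639945984
carried 0.02359442917692299 61.63106560707092 [-0.06551417  0.13718159 -2.01342871]
touch True [ 0.45804719 -0.12948057  0.10444689]
t 21.1667
[[  0.632   0.211 -17.863 145.087  37.753]]
```

View pics/tc.png

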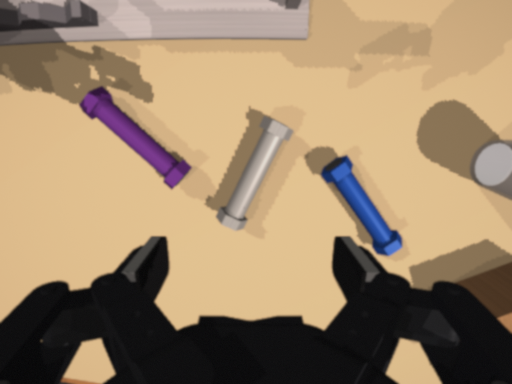

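Tube c is at (255,173), clear of the purple and blue decoys. Place it in groove 1, then look over the pin and arm.

Run:
```python
from h import *
import pickle
c,im=look([.628,.21]); T=tubes(c,im)
C=[t for t in T if 125<t[3]<165 and t[4]<60]; t=min(C,key=lambda t:np.hypot(t[0]-.632,t[1]-.211)); print(np.round(t,3))
if pick_place(t,1):
    robot.set_gripper(.085)
    V=[look(rk(0.01,.13),yaw=YAW+180,z=.30),look(rk(0.01,-.08),yaw=YAW+180,z=.30)]
    pickle.dump(V,open("v.pkl","wb"))
    cv2.imwrite("pics/v0.png",cv2.resize(V[0][1][:260],(800,406),interpolation=cv2.INTER_CUBIC))
    cv2.imwrite("pics/v1.png",cv2.resize(V[1][1][:260],(800,406),interpolation=cv2.INTER_CUBIC))
    print(robot.observe()["time"])
```

```text
[  0.632   0.212 -18.269 145.138  37.841]
down [0.63253144 0.21168228 0.07917297]
grip 0.02400058396696475 59.09349203109741
carried 0.023922625467516195 58.91990661621094 [ 0.40808844 -0.94552705 -2.24865545]
touch True [ 0.45046975 -0.07401035  0.10443743]
t 30.825
33.675
```

View pics/v0.png

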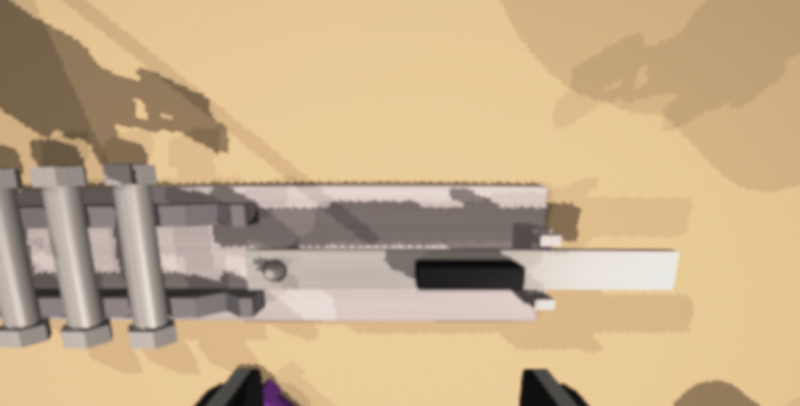

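View pics/v1.png

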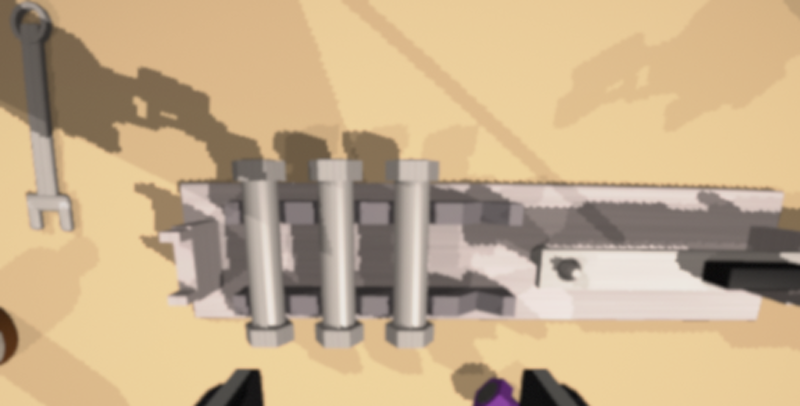

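Three tubes are cradled with their hexes outside the rails. The pin head shows at (272,270) in v0 and (567,268) in v1, the bar corners at (247,250), (247,290), (678,250) and (672,291), and the fork prongs at about (175,237) and (183,299) in v1.

Run:
```python
from h import *
import pickle
np.set_printoptions(precision=4,suppress=True)
V=pickle.load(open("v.pkl","rb")); s=1.5625
inv=lambda X:(X[:,:2]-p[:2])@np.array([[np.cos(p[2]),-np.sin(p[2])],[np.sin(p[2]),np.cos(p[2])]])
f=lambda i,uv,z:inv(px2w(V[i][0],np.array(uv)/s-.18,z))
print("plate v0",f(0,[[547,185],[536,320]],.008),"v1",f(1,[[181,184],[197,317]],.008))
for z in (.07,.08,.084): print("pin",z,f(0,[[272,269]],z),f(1,[[567,268]],z))
print("bar",f(0,[[247,250],[247,290],[678,250],[672,291]],.07), "hub v1",f(1,[[541,249],[540,289]],.07))
print("rib",f(0,[[417,262],[522,262],[525,290],[417,290]],.098))
print("park",f(0,[[550,240],[543,304]],.078),"fork",f(1,[[175,237],[183,299]],.078))
k=3
a=cv2.resize(V[0][1][140:215,140:360],None,fx=k,fy=k,interpolation=cv2.INTER_CUBIC)
b=cv2.resize(V[1][1][130:210,100:380],None,fx=2.8,fy=k,interpolation=cv2.INTER_CUBIC)
w=max(a.shape[1],b.shape[1]); 
cv2.imwrite("pics/z.png",np.vstack([cv2.copyMakeBorder(q,0,0,0,w-q.shape[1],0) for q in (a,b)]))
```

```text
plate v0 [[-0.0561  0.2557]
 [ 0.0587  0.2563]] v1 [[-0.0566 -0.2507]
 [ 0.0573 -0.2502]]
pin 0.07 [[0.0008 0.0455]] [[0.0006 0.0456]]
pin 0.08 [[-0.0011  0.0483]] [[-0.0013  0.0415]]
pin 0.084 [[-0.0019  0.0494]] [[-0.0021  0.0398]]
bar [[-0.0127  0.0289]
 [ 0.016   0.0264]
 [-0.013   0.3327]
 [ 0.017   0.3333]] hub v1 [[-0.0127  0.0258]
 [ 0.016   0.0277]]
rib [[-0.0089  0.1456]
 [-0.009   0.2123]
 [ 0.0093  0.2157]
 [ 0.0093  0.1459]]
park [[-0.0204  0.2364]
 [ 0.0244  0.2356]] fork [[-0.0219 -0.2257]
 [ 0.0218 -0.2255]]
```

View pics/z.png

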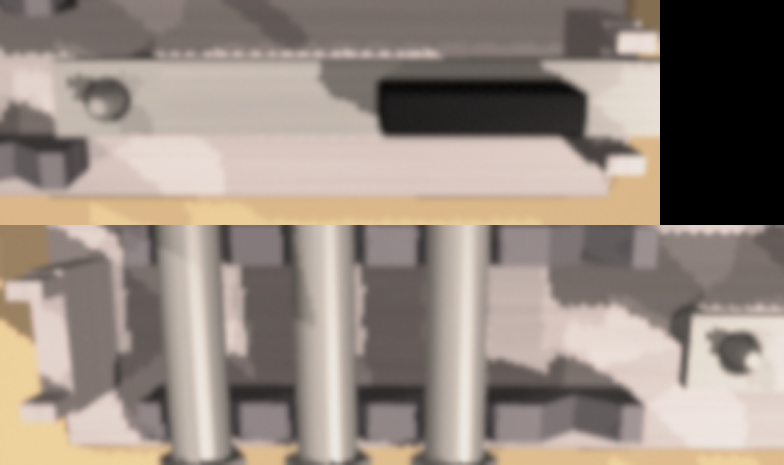

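The measurements agree: pin at plate-frame (1, 46.5) mm, rib centre at 180 (pin + 133.5), park fork at 236 (pin + 190). Gripping the rib, lifting and turning.

Run:
```python
from h import *
np.set_printoptions(precision=4,suppress=True)
G=rk(.001,.180); yw=YAW-90
robot.set_gripper(.05)
robot.move_pose([*G,.20],[180,0,yw])
f0=robot.observe()["ft_force"]
print("hit",robot.line_to([*G,.146],vel=.08,guard=10))
robot.set_gripper(0); robot.pause(.2); o=robot.observe(); print("grip",o["gripper_width"],o["gripper_force"],o["tool_pos"],o["ft_force"]-f0)
print("stuck",robot.line_to([*G,.166],vel=.04,guard=15)); o=robot.observe(); print(o["tool_pos"],o["ft_force"]-f0)
if o["gripper_width"]>.012: robot.line_to([*G,.20],vel=.08)
o=robot.observe(); print(o["tool_pos"],o["gripper_width"],o["ft_force"]-f0,o["torque"],o["time"])
c=robot.get_calibration("scene"); im=robot.grab_frame("scene"); a=im[130:260,190:350]
b=robot.grab_frame("wrist")
cv2.imwrite("pics/lift.png",np.hstack([cv2.resize(a,(443,360),interpolation=cv2.INTER_CUBIC),cv2.resize(b,None,fx=.69,fy=360/384)]))
```

```text
hit False
grip 0.015052643271949362 59.229851961135864 [0.4188 0.1682 0.1466] [-0.3359 -0.1882  5.7536]
stuck False
[0.4183 0.1681 0.1659] [ 0.3494 -0.7644 -2.4244]
[0.4186 0.1682 0.2003] 0.0153190856129946 [ 0.995   0.0876 -2.0015] [-0.0132 -0.0216 -0.0328] 37.8417
```

View pics/lift.png

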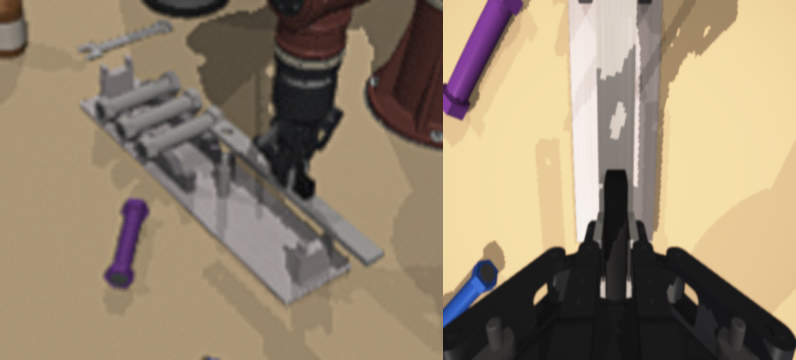

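The bar is lifted level off the pin, and the pin now stands free. I turn the bar half way and photograph the bare pin from both sides.

Run:
```python
from h import *
import pickle
V=[]
robot.move_pose([*rk(.10,.12),.20],[180,0,YAW+180])
for y in (.12,-.04):
    robot.line_to([*rk(.10,y),.20],vel=.15); robot.pause(.3)
    V.append((robot.get_calibration("wrist"),robot.grab_frame("wrist")))
o=robot.observe(); print(o["gripper_width"],o["tool_pos"],o["tcp_rot"],o["time"])
pickle.dump(V,open("v2.pkl","wb"))
out=[]
for c,im in V:
    u=w2px(c,[[*rk(.001,.0465),.084]])[0]; print(u)
    x0,y0=int(u[0])-40,int(u[1])-40; print(x0,y0)
    out.append(cv2.resize(im[max(y0,0):y0+80,max(x0,0):x0+80],(390,390*min(80,y0+80)//80),interpolation=cv2.INTER_CUBIC))
h=min(o.shape[0] for o in out); cv2.imwrite("pics/pin.png",np.hstack([o[-h:] for o in out]))
```

```text
0.015263802411495919 [ 0.54634292 -0.03601876  0.20001421] [ 1.79999341e+02  4.28086409e-04 -1.72155599e+02] 41.425
[132.79075352  65.99476701]
92 25
[386.52460114  66.50720909]
346 26
```

View pics/pin.png

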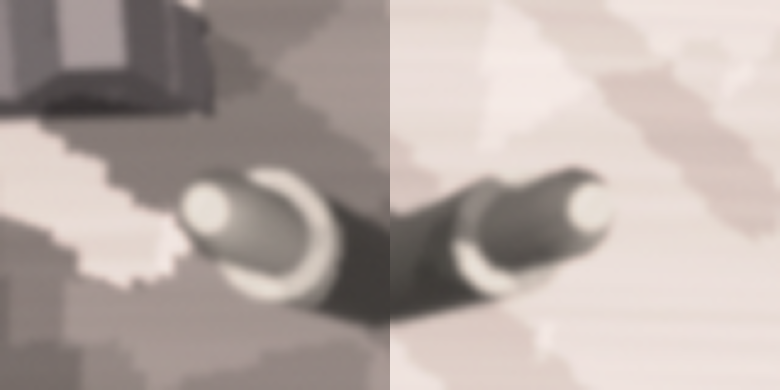

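Run:
```python
from h import *
import pickle
np.set_printoptions(precision=4,suppress=True)
V=pickle.load(open("v2.pkl","rb"))
inv=lambda X:(X[:,:2]-p[:2])@np.array([[np.cos(p[2]),-np.sin(p[2])],[np.sin(p[2]),np.cos(p[2])]])
q=[inv(px2w(V[0][0],[[133.65,67.3]],.084))[0],inv(px2w(V[1][0],[[386.2,67.85]],.084))[0]]; print(q)
P=np.mean(q,0); G=rk(P[0],P[1]-.1335); yw=YAW+90; print(P)
robot.move_pose([*rk(.10,-.04),.20],[180,0,yw])
robot.line_to([*G,.20],vel=.15); robot.pause(.3)
o=robot.observe(); f0=o["ft_force"]; print(o["gripper_width"],o["tool_pos"],f0)
if o["gripper_width"]>.012:
    robot.line_to([*G,.176],vel=.06)
    print("touch",robot.line_to([*G,.147],vel=.03,guard=8)); o=robot.observe()
    print(o["tool_pos"],o["gripper_width"],o["ft_force"]-f0,o["torque"],o["time"])
```

```text
[array([0.0018, 0.047 ]), array([0.0018, 0.0464])]
[0.0018 0.0467]
0.014846946000444505 [ 0.4557 -0.0958  0.1999] [-0.3306 -0.672  -1.7312]
touch False
[ 0.4556 -0.0961  0.1472] 0.014757706730720598 [ 0.7187  0.3114 -0.7695] [-0.0302  0.031  -0.0254] 45.6667
```

The bar slid down over the pin with no contact force. Set it down, release and check.

Run:
```python
from h import *
o=robot.observe(); x,y,_=o["tool_pos"]
print(robot.line_to([x,y,.1455],vel=.02,guard=5),robot.observe()["tool_pos"])
robot.set_gripper(.045); robot.pause(.2)
robot.line_to([x,y,.22],vel=.12)
robot.set_gripper(.085)
c,im=look(rk(0.01,-.08),yaw=YAW+180,z=.32)
c2,im2=look([.46,.15],yaw=YAW+180,z=.40)
robot.goto_joints([-77,0,5,89,0,77]); robot.pause(.2)
s=robot.grab_frame("side"); sc=robot.grab_frame("scene")
top=cv2.resize(im[40:240],(800,312),interpolation=cv2.INTER_CUBIC)
bot=np.hstack([cv2.resize(s[150:310,170:370],(400,288),interpolation=cv2.INTER_CUBIC),cv2.resize(sc[120:300,150:400],(400,288),interpolation=cv2.INTER_CUBIC)])
cv2.imwrite("pics/fin.png",np.vstack([top,bot])); print(robot.observe()["time"])
```

```text
False [ 0.45578099 -0.09622092  0.14661192]
53.6083
```

View pics/fin.png

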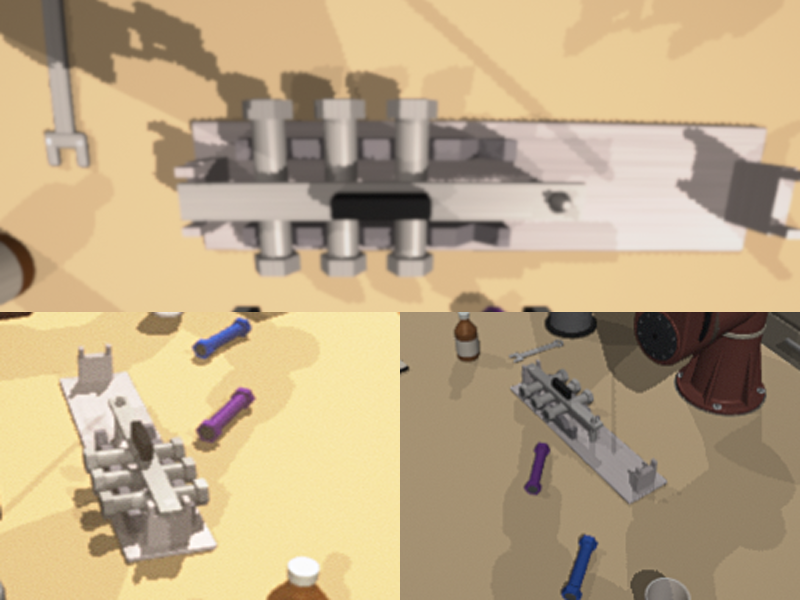

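The final views show the arm on the pin at (560,202), its tip between the fork prongs at (185,200), and three cradled tubes with no loose ones left.

```bash
python3 -c "
from plant import robot
print(robot.job_done())"
```

```text
the job is handed in; nothing more can be done
None
```

The job is handed in at about 54 s robot time: the three tubes present lie in grooves 1–3, and the retaining arm is turned end for end and refitted on its pin with its tip in the fork. The bottle, beaker and spanner were left alone.

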